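# Clamp a specimen pot and hold the guarded lever

### The arm

A 6-joint arm with a two-finger parallel gripper is mounted at the origin on a cart in front of the work surface, level with it; the furniture and walls round the work are solid. World frame = base frame: x ahead of the robot, y to its left, z up, the work surface at z = 0. Lengths are in m, angles in rad, forces in N, time in s.
With the tool pointing down it reaches from about 0.25 to 0.725 m from the base axis. Payload 4 kg.
Tool frame: the origin (TCP) lies midway between the tips of the shut fingers; the grasp point (between the pads) lies 19 mm behind it; z points along the fingers, y is the line along which they close (so a half turn about z gives the same grasp; the last joint's range is limited). The gripper opens to 85 mm and grips with 20 to 120 N. Pads are 22 mm wide; open, the fingers measure 114 mm over their backs; the gripper's body (76 mm by 85 mm) begins 54 mm behind the grasp point. The pads swing forward as they close: fully open they stand 13 mm farther back than shut.
Start: joints at [-1.29, 0.241, 0.005, 1.335, 0, 1.571], TCP at [0.139, -0.48, 0.231] pointing down, gripper open.
Joint ranges: [-2.72, 2.72], [-1.05, 1.87], [-1.09, 1.28], [-1.99, 2.15], [-1.42, 1.44], [-3.14, 3.14]. Speed limits (rad/s): [2.79, 2.79, 3.14, 3.14, 3.14, 3.14].

### API

Orientations are given as a unit quaternion [x, y, z, w].
In Python, from workcell import bot, camera, job_done gives the robot as it stands.
- The arm moves only by the tool carry_out, never from a script. Its argument "plan" is a list of rows, each an object of numbers: "dx", "dy", "dz": the shift along the tool's x, y, z in mm; "twist": the turn about the tool's z in degrees; "fingers": the closure, from -1 (fully open) to 1 (shut). In form: [{"dx": .., "dy": .., "dz": .., "twist": .., "fingers": ..}, ...]. A call has exactly 5 rows; each row is the pose to reach, as a shift and turn from the pose commanded when the call began, along the tool's axes at that moment; what a row does not reach only later rows make up. A row lasts 1/12 s, in which the tool goes at most 41.7 mm and 7.16 degrees, less where a joint would pass 70% of its speed; a pose out of reach is approached as far as the arm can. A call with a gripper value outside its range is refused whole. The fingers move at their own pace and stop on an object; the grip force is fixed at half the most. Time passes only in rows, so rows that repeat a pose let the fingers close, or fill a call up. It gives the time, the measured TCP pose, the force, the opening and the grip force at its end, in the units of the state.
- bot.get_obs(): the state, without advancing time (a new reading comes with each control period).
- camera(name): name is "scene" or "side" or "wrist"; returns a dict with "image" (420x560x3 uint8, red, green, blue), "intrinsics" (3x3 intrinsics, pixels), "eye" and "attitude" of the camera in the world. Camera axes: x right, y down, z forward; pixel columns grow to the right and rows downward; lengths in m; the calibration is good to about 2 mm. A picture is of the moment at which its call begins. There is no depth.
- job_done(): hands the job in; it is judged then, once.
The state is a dict: "clock": time; "joint_pos": joint angles; "joint_vel": joint speeds; "tau": joint torques, N m; "eef_pos": TCP position; "tool_rot": TCP orientation; "ft_force": force on the tool from outside, world axes, zero at the start; "ft_torque": the same for the moment, N m; "grip_width": finger opening in m; "grasp_force": force on a finger pad.
Only numpy, scipy, OpenCV 4.12 (cv2) and the standard library are available. Lean on these libraries where they do the work, as an engineer would, in place of code of your own. Each camera call takes 0.05 s, during which the arm holds its last target. There are 200 camera calls.

### The job

The specimen pot must be held fast so that a colleague can unscrew its cap: stand the white-capped sample pot upright on the clamp's small round raised pedestal, between the V-shaped stop and the sprung pad, and let go of it. Then flip the red safety catch right over, outward, away from the blue lever, and only then take the lever by its upright black grip and pull it all the way to its stop, so that the pad presses the pot into the V. Finish while still holding the grip with the lever pulled home (it springs back if let go), and leave the other things on the worktop where they are.

Things in the scene. Friction and masses are not known exactly. Their poses are not given: they have to be found in the camera images.
- pot: closed white-capped sample pot, 84 tall, standing; body 39.6 in diameter, cap (top 18) 43.4 in diameter; origin at the centre of its underside, z up; about 25 to 40 g
- clamp: white-based bench clamp (base 12 thick), fixed; origin on the worktop under the pedestal; x from the V stop (x = -11 to -50) over the pedestal to the lever, y to the lever's hinge, z up. V stop: two upright faces at 45 degrees, 45 to 70 high; it seats the pot at x = -6; a pot stood centrally clears it by 4 and the pad pushes it home. Nothing beside the pedestal is over 72 high
- seat (a point): centre of the pedestal's flat rubber top, a disc of 48 diameter, 35 above the worktop; its axes are the clamp's
- lever_hinge (a point): on the lever's vertical hinge axis, at clamp x = 45, y = 75, 57 above the worktop. The blue lever is a 16 x 16 bar, 49 to 65 above the worktop, reaching 262 from this axis
- lever (a joint): 0 parked, up to 0.35 rad at its stop, pulled clockwise seen from above (grip toward the robot); parked it points 0.35 rad off the clamp's -y toward +x, at 0.35 exactly along -y. Springs back: at the grip 1.5 N parked, 4 N near the stop, 7 N with the pot clamped. The pad meets the pot at about 0.27. While on, the catch blocks it at about 0.02
- grip (a point): grip point of the upright round black rubber grip on the lever, 18 diameter, standing from 71 to 135 above the worktop; this point is on its axis at 110, 190 from the hinge axis. Pinch it from above
- handle_grip: the same black grip; a sleeve free to turn about its own upright axis; origin at its foot on the lever's top face, 65 above the worktop and 190 from the hinge axis
- clamp_pad: black rubber pad facing the pot from the lever, 75 from the hinge axis, on a spring plunger that gives way up to 12 (about 2.4 N preload, 0.6 N per mm); origin on the lever's centre line at pad height, 57 above the worktop; pad face 37 in front of it
- catch (a joint): safety catch angle: near 0 on (red tab leans toward the grip, its tooth lies in front of the lever's nose); 1.5 fully flipped outward, away from the grip; free from about 1.1. It stays where it is left; about 1 N at the tab moves it
- catch_tip (a point): centre of the red tab's broad end (24 wide, 8 thick, 16 long), 50 from the catch's pivot, about 89 above the worktop when on. When on it is about 60 from the grip's axis: there is room for closed fingers between grip and tab to push the tab outward
- catch_pivot (a point): middle of the catch's pivot, 45 above the worktop; the pivot axis is level, at right angles to the parked lever; the tab swings in the upright plane parallel to the parked lever, up and over, away from the hinge
- pill_jar: small white screw jar, 34 diameter, 46 tall, a bystander; origin under its centre
- vial_box: small carton 28 x 34 x 58 tall, a bystander; origin under its centre
- saline_bottle: small bottle with blue cap, 34 diameter, 79 tall, a bystander; origin under its centre
There are look-alikes about, which are no part of the job. What is shaped like the pot but purple or turquoise is not meant.

How it is judged:
By the outcome, as a careful person would: the job done as asked, in the order asked, and still so for the second after the job is handed in, while the arm keeps its last pose, push and grip.
It also fails if it takes over 61 s, if anything falls off the work surface, if the arm or the gripper's body presses on something with over 40 N, if the wrist force passes 120 N, or if a joint passes its speed limit or range.

## Working session

There is one attempt and no reset: what is moved stays moved. The work goes in short steps, Python scripts to look and compute and a tool call to move; the robot and the scene stay as the last step left them, time stands still between calls to the robot, and variables do not carry over. Pictures are saved under pics/ and viewed, at most 10 in all, crops included, and the job is handed in when it is done.

Besides the shell and the picture viewer there is one more tool, called after ">>>" as name(argument=value, ...) on one line, values as JSON. carry_out: Moves the arm, as the interface text tells. Its arguments: {"type":"object","properties":{"plan":{"type":"array","items":{"type":"object","properties":{"dx":{"type":"number"},"dy":{"type":"number"},"dz":{"type":"number"},"twist":{"type":"number"},"fingers":{"type":"number"}}}}},"required":["plan"]}

```bash
ls; mkdir -p pics; python3 - <<'E'
from workcell import bot,camera
import cv2,numpy as np,pickle
d={}
for n in("scene","side","wrist"):
    c=camera(n);d[n]=c;print(n,c["intrinsics"].tolist() if hasattr(c["intrinsics"],'tolist') else c["intrinsics"],c["eye"],c["attitude"])
    cv2.imwrite(f"pics/{n}0.png",cv2.cvtColor(c["image"],cv2.COLOR_RGB2BGR))
pickle.dump(d,open("c0.pkl","wb"))
o=bot.get_obs();print(o)
E
```

```text
pics
scene [[401.49250395799646, 0.0, 274.0395161374721], [0.0, 401.49250395799646, 207.88039891132416], [0.0, 0.0, 1.0]] [0.00228521 0.43143346 0.84416585] [-0.39426522  0.85037759 -0.31610756  0.1465909 ]
side [[446.22914907046953, 0.0, 272.6370208559068], [0.0, 446.22914907046953, 214.005884040101], [0.0, 0.0, 1.0]] [ 0.18924606 -1.06140559  0.55335092] [ 0.81804112 -0.13154521  0.07859591 -0.55437105]
wrist [[338.25581952812666, 0.0, 282.8052118476955], [0.0, 338.25581952812666, 206.12404916535255], [0.0, 0.0, 1.0]] [ 0.20632409 -0.45965251  0.37249556] [ 0.79180425 -0.59418392 -0.08615355  0.11211187]
{'clock': 0.15, 'joint_pos': array([-1.29000340e+00,  2.41252610e-01,  4.03192674e-03,  1.33522525e+00,
       -8.29900479e-06,  1.57081222e+00]), 'joint_vel': array([-2.51138207e-03, -2.13591137e-03,  1.33025900e-03, -9.88937758e-04,
       -3.72586889e-05,  1.24253680e-03]), 'tau': array([ 6.21327399e-04, -3.72635722e+01,  2.52638644e+01,  1.23938112e-02,
        2.89051991e-05, -5.41737833e-06]), 'eef_pos': array([ 0.13842047, -0.47994745,  0.23061047]), 'tool_rot': array([ 9.90161370e-01,  1.39927773e-01, -1.19534304e-04, -8.16104193e-04]), 'ft_force': array([ 0.2824397 , -0.85362918, -0.31540237]), 'ft_torque': array([-0.03669413, -0.0220422 , -0.04096717]), 'grasp_force': 0.0, 'grip_width': 0.08515186117113818}
```

View pics/scene0.png

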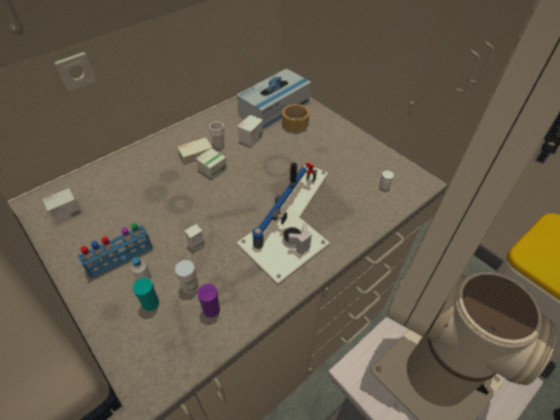

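View pics/side0.png

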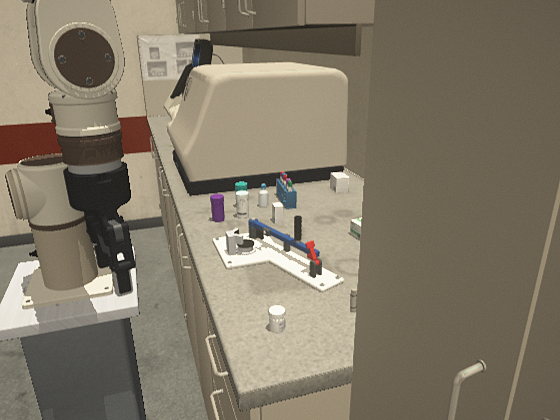

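The scene view shows the clamp with its V and pedestal at about (295,235), hinge (258,238), grip (294,172) and red catch (310,170). The white-capped pot is at (186,272), with purple (209,300) and turquoise (146,293) look-alikes beside it. In the side view the pot is at (242,205), the grip at (298,228) and the catch at (313,250).

```bash
cat > h.py <<'E'
import numpy as np,pickle,cv2
from scipy.spatial.transform import Rotation as R
from workcell import bot,camera
def ray(c,u,v):
    K=np.array(c["intrinsics"]);r=R.from_quat(c["attitude"]).as_matrix()
    return np.array(c["eye"]),r@np.linalg.inv(K)@np.array([u,v,1.])
def onz(c,u,v,z):
    e,d=ray(c,u,v);return e+d*(z-e[2])/d[2]
def proj(c,p):
    r=R.from_quat(c["attitude"]).as_matrix();q=np.array(c["intrinsics"])@(r.T@(np.array(p)-c["eye"]));return q[:2]/q[2]
def tri(c1,u1,c2,u2):
    A=[];b=[]
    for c,u in((c1,u1),(c2,u2)):
        e,d=ray(c,*u);d/=np.linalg.norm(d);P=np.eye(3)-np.outer(d,d);A.append(P);b.append(P@e)
    return np.linalg.lstsq(np.vstack(A),np.hstack(b),rcond=None)[0]
def crop(c,x0,y0,w,h,s,fn):
    im=cv2.resize(c["image"][y0:y0+h,x0:x0+w],None,fx=s,fy=s,interpolation=cv2.INTER_CUBIC)
    cv2.imwrite(fn,cv2.cvtColor(im,cv2.COLOR_RGB2BGR))
E
python3 - <<'E'
from h import *
d=pickle.load(open("c0.pkl","rb"))
crop(d["scene"],160,150,180,140,4.25,"pics/a.png")
crop(d["side"],200,170,160,130,4.6,"pics/b.png")
E
```

```text
(no output)
```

View pics/a.png

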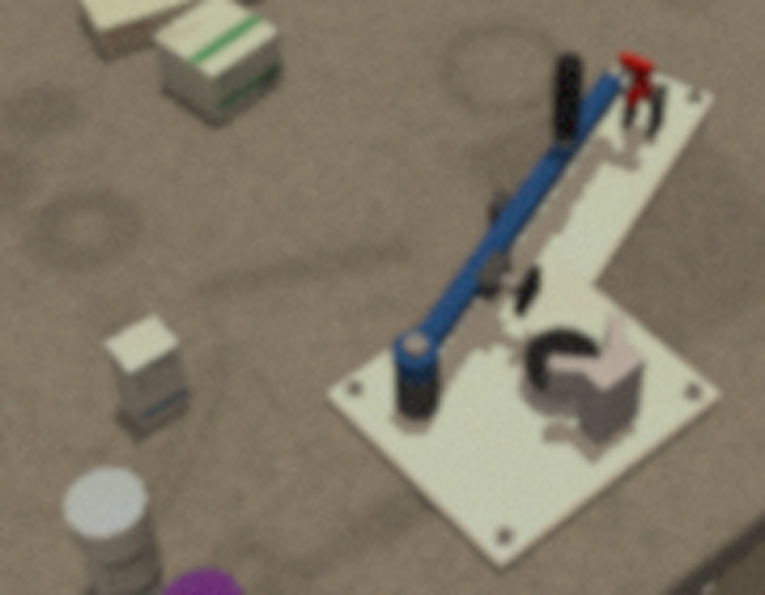

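View pics/b.png

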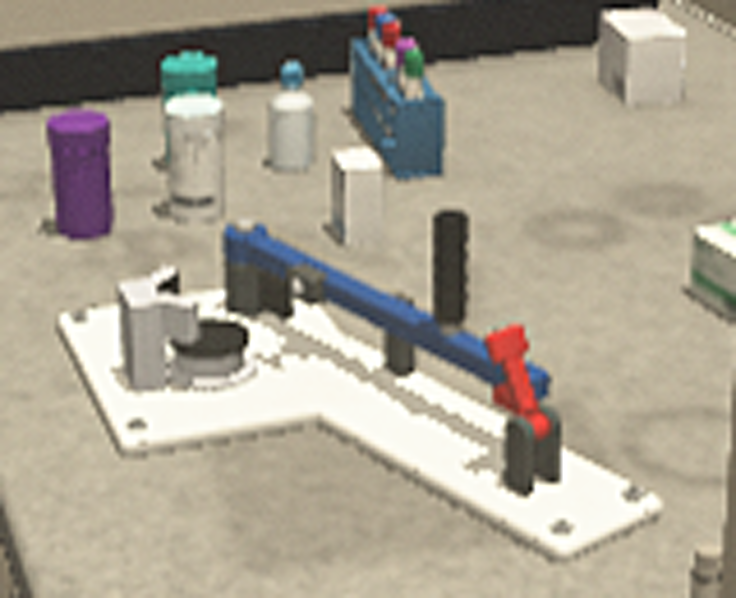

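Scene crop: cap (106,502), hub (416,345), grip top (568,60), tab (635,67), pedestal (562,362). Side crop: cap (195,103), grip top (451,214), tab (508,342), pivot (540,420), pedestal (210,335).

```bash
python3 - <<'E'
from h import *
np.set_printoptions(precision=4,suppress=True)
d=pickle.load(open("c0.pkl","rb"));A,B=d["scene"],d["side"]
a=lambda u,v:((u+.5)/4.25-.5+160,(v+.5)/4.25-.5+150)
b=lambda u,v:((u+.5)/4.6-.5+200,(v+.5)/4.6-.5+170)
P={"cap":((106,502),(195,103),.084),"grip":((568,60),(451,214),.135),"tab":((636,70),(506,345),.089),"hub":((416,345),(245,230),.068),"ped":((560,362),(210,336),.035),
"carton":((142,345),(358,157),.058)}
r={}
for k,(u,v,z) in P.items():
    r[k]=[onz(A,*a(*u),z),onz(B,*b(*v),z),tri(A,a(*u),B,b(*v))]
    print(k,r[k])
# base corners, z=.012 scene / side
for u in((330,392),(500,568),(720,395),(712,97)): print("corner s",onz(A,*a(*u),.012))
for u in((58,316),(128,453),(560,555),(660,507)): print("corner d",onz(B,*b(*u),.012))
h=r["hub"][0];g=r["grip"][0]
for i in(0,1,2):
  v=(r["grip"][i]-r["hub"][i])[:2];print("len",np.linalg.norm(v),"yaw",np.arctan2(v[1],v[0])-np.arctan2(-np.cos(.35),np.sin(.35)))
E
```

```text
cap [array([0.4973, 0.2722, 0.084 ]), array([0.4992, 0.2692, 0.084 ]), array([0.4991, 0.2718, 0.0826])]
grip [array([ 0.5519, -0.0987,  0.135 ]), array([ 0.5511, -0.102 ,  0.135 ]), array([ 0.5523, -0.0993,  0.134 ])]
tab [array([ 0.5524, -0.1602,  0.089 ]), array([ 0.5546, -0.1739,  0.089 ]), array([ 0.5575, -0.1648,  0.0837])]
hub [array([0.4832, 0.0771, 0.068 ]), array([0.4808, 0.0706, 0.068 ]), array([0.4832, 0.0764, 0.066 ])]
ped [array([0.4386, 0.0049, 0.035 ]), array([ 0.4388, -0.0014,  0.035 ]), array([0.44  , 0.0036, 0.0325])]
carton [array([0.592 , 0.1938, 0.058 ]), array([0.5942, 0.1932, 0.058 ]), array([0.5936, 0.1935, 0.0574])]
corner s [0.5235 0.1132 0.012 ]
corner s [0.3663 0.1134 0.012 ]
corner s [ 0.3707 -0.0639  0.012 ]
corner s [ 0.5544 -0.2421  0.012 ]
corner d [0.3672 0.1059 0.012 ]
corner d [ 0.371  -0.0827  0.012 ]
corner d [ 0.5511 -0.2562  0.012 ]
corner d [ 0.6181 -0.2303  0.012 ]
len 0.1888144226166226 yaw 0.02265442171753218
len 0.1863616644633326 yaw 0.036539729991314385
len 0.18889317914053103 yaw 0.02463257131222174
```

```bash
python3 - <<'E'
from h import *
np.set_printoptions(precision=4,suppress=True)
d=pickle.load(open("c0.pkl","rb"));A,B=d["scene"],d["side"]
for n,u,z in(("purple",(208,291),.084),("turq",(145,285),.084),("saline",(137,263),.079),("pot",(185.5,268.5),.084),("carton",(194,231),.058)): print(n,onz(A,*u,z))
print("pot side bottom",onz(B,200+195/4.6,170+215/4.6,0))
E
cat >> h.py <<'E'
def yaw():
    x=R.from_quat(bot.get_obs()["tool_rot"]).as_matrix()[:,0];return np.degrees(np.arctan2(x[1],x[0]))
def to(x,y,z,yw=None):
    o=bot.get_obs();r=R.from_quat(o["tool_rot"]).as_matrix()
    s=r.T@(np.array([x,y,z])-o["eef_pos"])*1000
    t=0 if yw is None else (yaw()-yw+180)%360-180
    print("shift",s.round(1),"twist",round(t,1),"yaw",round(yaw(),1),o["clock"],o["eef_pos"].round(4))
E
python3 -c "
from h import *
to(.498,.271,.2,180)"
```

```text
purple [0.4156 0.2652 0.084 ]
turq [0.5149 0.3602 0.084 ]
saline [0.5804 0.3462 0.079 ]
pot [0.4942 0.2717 0.084 ]
carton [0.59   0.1923 0.058 ]
pot side bottom [0.4957 0.2647 0.    ]
shift [ 553.6 -621.8   31.6] twist -163.9 yaw 16.1 0.15 [ 0.1384 -0.4799  0.2306]
```

>>> carry_out(plan=[{"dx":420,"dy":-380,"dz":-40,"twist":-7},{"dx":420,"dy":-380,"dz":-40,"twist":-14},{"dx":420,"dy":-380,"dz":-40,"twist":-21},{"dx":420,"dy":-380,"dz":-40,"twist":-28},{"dx":420,"dy":-380,"dz":-40,"twist":-35}])

```text
$.plan[0]: bad value
```

```bash
python3 -c "
from h import *
to(.44,0,.27,180)"
```

```text
shift [ 422.8 -377.6  -38.8] twist -163.9 yaw 16.1 0.15 [ 0.1384 -0.4799  0.2306]
```

>>> carry_out(plan=[{"dx":420,"dy":-380,"dz":-40,"twist":-7,"fingers":-1},{"dx":420,"dy":-380,"dz":-40,"twist":-14,"fingers":-1},{"dx":420,"dy":-380,"dz":-40,"twist":-21,"fingers":-1},{"dx":420,"dy":-380,"dz":-40,"twist":-28,"fingers":-1},{"dx":420,"dy":-380,"dz":-40,"twist":-35,"fingers":-1}])

```text
clock: 0.57
eef_pos: [0.2482, -0.3019, 0.2458]
tool_rot: [0.901, 0.433, 0.0, -0.0]
ft_force: [1.2, -0.4, 0.3]
grip_width: 0.0852
grasp_force: 0.0
```

```bash
python3 -c "
from h import *
to(.44,0,.27,180)"
```

```text
shift [355.6 -38.8 -24.1] twist -128.6 yaw 51.4 0.5667 [ 0.2482 -0.3019  0.2458]
```

>>> carry_out(plan=[{"dx":356,"dy":-39,"dz":-24,"twist":-7,"fingers":-1},{"dx":356,"dy":-39,"dz":-24,"twist":-14,"fingers":-1},{"dx":356,"dy":-39,"dz":-24,"twist":-21,"fingers":-1},{"dx":356,"dy":-39,"dz":-24,"twist":-28,"fingers":-1},{"dx":356,"dy":-39,"dz":-24,"twist":-35,"fingers":-1}])

```text
clock: 0.98
eef_pos: [0.3606, -0.1268, 0.2601]
tool_rot: [0.729, 0.685, 0.0, 0.0]
ft_force: [0.2, -0.6, 0.2]
grip_width: 0.0853
grasp_force: 0.0
```

```bash
python3 -c "
from h import *
to(.44,0,.27,180)"
```

```text
shift [131.5  71.4  -9.9] twist -93.6 yaw 86.4 0.9833 [ 0.3606 -0.1268  0.2601]
```

>>> carry_out(plan=[{"dx":131,"dy":71,"dz":-10,"twist":-7,"fingers":-1},{"dx":131,"dy":71,"dz":-10,"twist":-14,"fingers":-1},{"dx":131,"dy":71,"dz":-10,"twist":-21,"fingers":-1},{"dx":131,"dy":71,"dz":-10,"twist":-28,"fingers":-1},{"dx":131,"dy":71,"dz":-10,"twist":-35,"fingers":-1}])

```text
clock: 1.4
eef_pos: [0.4422, 0.001, 0.2696]
tool_rot: [0.486, 0.874, 0.001, 0.0]
ft_force: [-0.8, 0.2, -0.0]
grip_width: 0.0854
grasp_force: 0.0
```

```bash
python3 -c "
from h import *
c=camera('wrist');pickle.dump(c,open('w1.pkl','wb'));crop(c,0,0,560,420,1.4,'pics/w1.png')
to(.497,.271,.2,200)
for p in [(.44,0,.035),(.552,-.099,.135),(.483,.0765,.068)]: print(proj(c,p))"
```

```text
shift [200.8 191.3  69.5] twist -78.1 yaw 121.9 1.45 [ 0.4409 -0.0006  0.2694]
[280.05527342 174.27174933]
[324.21175724 340.57472961]
[356.65759315 138.79561968]
```

View pics/w1.png

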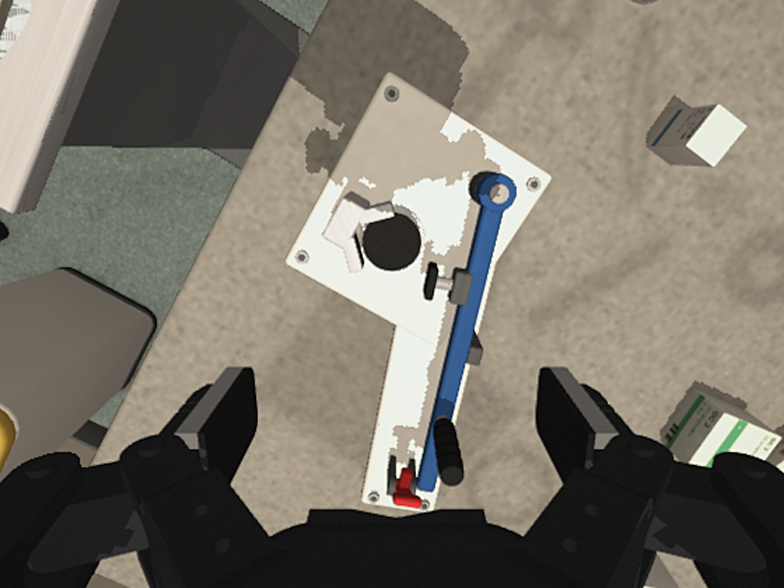

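The wrist view shows the pedestal disc at (391,242) at 1.4x, hub (497,193), grip top (452,478) and red tab (406,500). These agree with my estimates to about 1 mm.

>>> carry_out(plan=[{"dx":201,"dy":191,"dz":50,"twist":-7,"fingers":-1},{"dx":201,"dy":191,"dz":50,"twist":-14,"fingers":-1},{"dx":201,"dy":191,"dz":50,"twist":-21,"fingers":-1},{"dx":201,"dy":191,"dz":50,"twist":-28,"fingers":-1},{"dx":201,"dy":191,"dz":50,"twist":-35,"fingers":-1}])

```text
clock: 1.87
eef_pos: [0.484, 0.1983, 0.2325]
tool_rot: [0.206, 0.979, -0.0, -0.0]
ft_force: [0.6, 0.6, -0.5]
grip_width: 0.085
grasp_force: 0.0
```

```bash
python3 -c "
from h import *
c=pickle.load(open('w1.pkl','rb'))
f=lambda u,v,z:onz(c,(u+.5)/1.4-.5,(v+.5)/1.4-.5,z).round(4)
print('ped',f(391,242,.035),'hub',f(499,193,.07),'griptop',f(452,475,.135),'tab',f(406,500,.089))
to(.497,.271,.2,200)"
```

```text
ped [0.4382 0.001  0.035 ] hub [0.4816 0.0771 0.07  ] griptop [ 0.5499 -0.0984  0.135 ] tab [ 0.5556 -0.1647  0.089 ]
shift [17.5 71.8 32.4] twist -43.8 yaw 156.2 1.8667 [0.484  0.1983 0.2325]
```

>>> carry_out(plan=[{"dx":18,"dy":72,"dz":60,"twist":-7,"fingers":-1},{"dx":18,"dy":72,"dz":60,"twist":-14,"fingers":-1},{"dx":18,"dy":72,"dz":60,"twist":-21,"fingers":-1},{"dx":18,"dy":72,"dz":60,"twist":-28,"fingers":-1},{"dx":18,"dy":72,"dz":60,"twist":-35,"fingers":-1}])

```text
clock: 2.28
eef_pos: [0.4958, 0.2704, 0.1708]
tool_rot: [-0.099, 0.995, -0.001, -0.002]
ft_force: [-0.0, 0.6, 0.3]
grip_width: 0.0852
grasp_force: 0.0
```

```bash
python3 -c "
from h import *
c=camera('wrist');pickle.dump(c,open('w2.pkl','wb'));crop(c,0,0,560,420,1.4,'pics/w2.png')
to(.497,.271,.052,200);print(proj(c,(.497,.271,.084)))"
```

```text
shift [ -1.3   0.9 119.5] twist -8.5 yaw -168.5 2.3333 [0.4962 0.2701 0.1716]
[281.66099889 214.77867907]
```

View pics/w2.png

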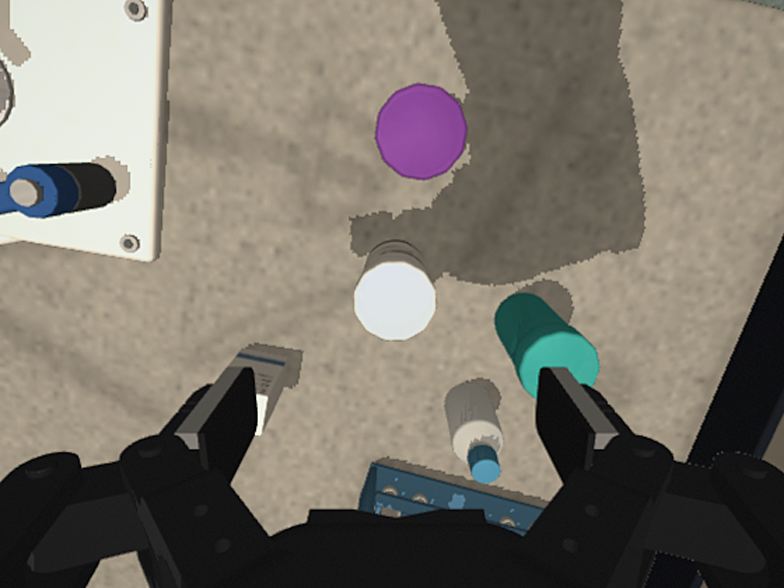

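Cap centre is at (394.5,301), so (281.6,214.8) unscaled, exactly as predicted. Purple, turquoise and the carton lie clear of the finger lines.

>>> carry_out(plan=[{"dx":-1,"dy":1,"dz":20,"twist":-7,"fingers":-1},{"dx":-1,"dy":1,"dz":50,"twist":-8.5,"fingers":-1},{"dx":-1,"dy":1,"dz":80,"twist":-8.5,"fingers":-1},{"dx":-1,"dy":1,"dz":105,"twist":-8.5,"fingers":-1},{"dx":-1,"dy":1,"dz":119,"twist":-8.5,"fingers":-1}])

```text
clock: 2.75
eef_pos: [0.4957, 0.2696, 0.0508]
tool_rot: [-0.167, 0.986, -0.001, -0.002]
ft_force: [-0.2, -0.4, -0.2]
grip_width: 0.0855
grasp_force: 0.0
```

>>> carry_out(plan=[{"dx":0,"dy":0,"dz":0,"twist":0,"fingers":0},{"dx":0,"dy":0,"dz":0,"twist":0,"fingers":1},{"dx":0,"dy":0,"dz":0,"twist":0,"fingers":1},{"dx":0,"dy":0,"dz":0,"twist":0,"fingers":1},{"dx":0,"dy":0,"dz":0,"twist":0,"fingers":1}])

```text
clock: 3.17
eef_pos: [0.4992, 0.2721, 0.056]
tool_rot: [-0.17, 0.986, 0.0, 0.002]
ft_force: [-0.2, -1.3, 3.4]
grip_width: 0.0415
grasp_force: 60.8
```

>>> carry_out(plan=[{"dx":0,"dy":0,"dz":0,"twist":0,"fingers":1},{"dx":0,"dy":0,"dz":0,"twist":0,"fingers":1},{"dx":0,"dy":0,"dz":0,"twist":0,"fingers":1},{"dx":0,"dy":0,"dz":0,"twist":0,"fingers":1},{"dx":0,"dy":0,"dz":0,"twist":0,"fingers":1}])

```text
clock: 3.58
eef_pos: [0.4992, 0.2721, 0.0559]
tool_rot: [-0.17, 0.985, 0.0, 0.002]
ft_force: [-0.2, -1.1, 7.5]
grip_width: 0.0414
grasp_force: 60.9
```

>>> carry_out(plan=[{"dx":0,"dy":0,"dz":-15,"twist":0,"fingers":1},{"dx":0,"dy":0,"dz":-40,"twist":0,"fingers":1},{"dx":0,"dy":0,"dz":-75,"twist":0,"fingers":1},{"dx":0,"dy":0,"dz":-110,"twist":0,"fingers":1},{"dx":0,"dy":0,"dz":-120,"twist":0,"fingers":1}])

```text
clock: 4.0
eef_pos: [0.5001, 0.2731, 0.1801]
tool_rot: [-0.17, 0.985, 0.002, 0.004]
ft_force: [0.7, 0.0, -0.1]
grip_width: 0.0419
grasp_force: 60.6
```

```bash
python3 -c "
from h import *
o=bot.get_obs();print(o['ft_force'],o['grip_width'],o['tool_rot'])
a=camera('scene');b=camera('side')
ia=cv2.resize(a['image'][150:330,130:280],None,fx=2.66,fy=2.66);ib=cv2.resize(b['image'][130:250,190:290],None,fx=4,fy=4)
h=min(ia.shape[0],ib.shape[0]);cv2.imwrite('pics/g.png',np.hstack([ia[:h],ib[:h]])[:,:,::-1])
to(.439,.001,.19,190)"
```

```text
[ 0.66989949  0.03875604 -0.10672047] 0.04188882233323433 [-0.17002352  0.98542861  0.00164296  0.00444452]
shift [ 148.  -235.7  -14. ] twist 9.6 yaw -160.4 4.1 [0.4995 0.2728 0.1773]
```

View pics/g.png

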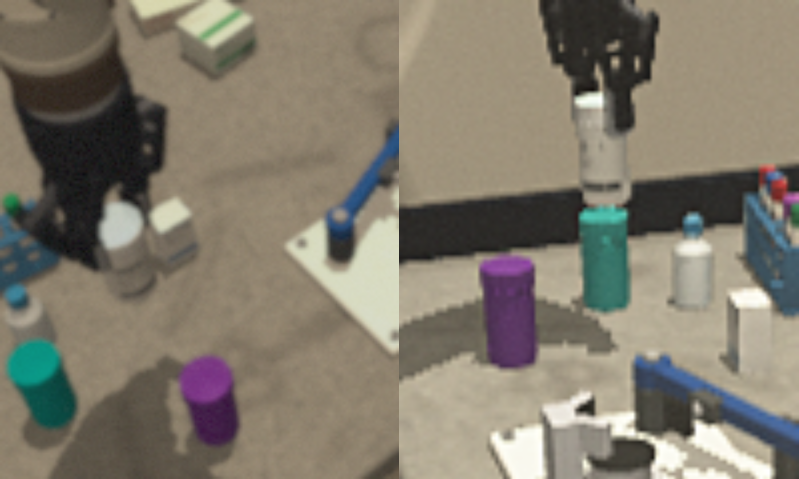

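The pot is held by its cap: scene crop cap (121,222), bottom (133,283); side crop cap (592,100), bottom (607,197). It may be slightly tilted, so I'll triangulate its axis.

```bash
python3 -c "
from h import *
np.set_printoptions(precision=4,suppress=True)
d=pickle.load(open('c0.pkl','rb'));A,B=d['scene'],d['side']
s=lambda u,v:(130+u/2.66,150+v/2.66)
t=lambda u,v:(190+(u-399)/4,130+v/4)
print(tri(A,s(121,222),B,t(592,100)),tri(A,s(133,283),B,t(607,197)))
for q in [(.4995,.273,z) for z in(.21,.126)]+[(.4995+dx,.273,.126) for dx in(.005,-.005)]:
  print(q,(proj(A,q)-[130,150])*2.66,(proj(B,q)-[190,130])*4+[399,0])
print('purple check',[(proj(B,(.4156,.2652,z))-[190,130])*4+[399,0] for z in(.084,0)])
# edge fit of pot in side view, rows
b=camera('side');im=b['image'].astype(int);pickle.dump(b,open('s2.pkl','wb'))
for r in range(154,183,2):
  print(r,im[r,228:256].sum(1)//3)
"
```

```text
[0.4941 0.2696 0.2078] [0.5016 0.273  0.1253]
(0.4995, 0.273, 0.21) [114.034  220.3338] [599.2996  94.0438]
(0.4995, 0.273, 0.126) [133.9761 283.6716] [603.972  196.8081]
(0.5045, 0.273, 0.126) [130.6904 279.7123] [610.0462 196.1417]
(0.4945, 0.273, 0.126) [137.2809 287.654 ] [597.8861 197.4757]
purple check [array([505.5909, 261.6502]), array([512.241 , 359.5648])]
154 [143 143 144 145 138  58  52  77 186 190 193 208 233 100 102  55  40  43
  36  27 148 150 146 143 142 143 140 146]
156 [142 142 146 144 144 128 242 252 249 244 243 245 255 110 110  59  38  41
  40  27 148 146 141 142 140 142 142 142]
158 [142 143 140 143 146 104 117 133 137 145 155 160 184  79 108  61  39  44
  38  29 146 145 146 143 145 142 144 143]
160 [141 143 145 145 144 105 117 146 153 155 167 172 182 104 107  80  43  41
  39  25 149 147 143 142 142 142 142 144]
162 [142 144 143 141 143 148 115 152 151 168 163 165 187 101 110  72  36  33
  30  20 145 148 145 145 141 144 141 143]
164 [141 144 141 144 144 146 122 138 149 154 155 159 161 127 116  99  86  96
 111 138 144 147 145 142 142 143 143 141]
166 [143 145 144 
[... 353 characters left out ...]
143 141 143 142 145 124 124 137 150 156 154 159 159 156 150 142
 126 145 143 141 143 142 146 142 143 142]
174 [144 143 143 144 144 145 147 132 144 155 158 161 157 158 159 155 155 141
 126 146 144 133 133 133 125 127 119 116]
176 [151 145 139 136 131 125 125 107 110 122 131 136 138 141 133 122 108 140
 168  59  42  38  43  37  45  40  39  47]
178 [ 51  48  46  48  40  39  29 121 107  94  96  85  83 100  93 102 110 134
 163 147  51  36  40  41  41  42  40  41]
180 [ 43  40  44  42  39  41  33  92 147 155 156 158 163 161 156 155 153 154
 152 108  45  41  43  43  42  42  44  42]
182 [ 42  42  41  45  40  43  38  23  91 136 154 132 127 127 149 159 148 105
 102  42  35  42  40  43  40  45  41  43]
```

Tilt is only about 1°, fine. I'm carrying it to the seat.

>>> carry_out(plan=[{"dx":18,"dy":-28,"dz":0,"twist":0,"fingers":1},{"dx":37,"dy":-58,"dz":0,"twist":2,"fingers":1},{"dx":56,"dy":-89,"dz":0,"twist":4,"fingers":1},{"dx":75,"dy":-120,"dz":0,"twist":6,"fingers":1},{"dx":94,"dy":-150,"dz":0,"twist":9,"fingers":1}])

```text
clock: 4.57
eef_pos: [0.4569, 0.097, 0.1712]
tool_rot: [-0.092, 0.996, -0.0, -0.003]
ft_force: [0.3, -0.9, 0.3]
grip_width: 0.0414
grasp_force: 60.7
```

```bash
python3 -c "
from h import *
to(.439,.001,.177,190)"
```

```text
shift [ 35.2 -91.2  -5.6] twist 0.5 yaw -169.5 4.5667 [0.4569 0.097  0.1712]
```

>>> carry_out(plan=[{"dx":14,"dy":-36,"dz":0,"twist":0,"fingers":1},{"dx":25,"dy":-65,"dz":0,"twist":0,"fingers":1},{"dx":33,"dy":-86,"dz":0,"twist":0,"fingers":1},{"dx":35,"dy":-91,"dz":0,"twist":0,"fingers":1},{"dx":35,"dy":-91,"dz":0,"twist":0,"fingers":1}])

```text
clock: 4.98
eef_pos: [0.4399, 0.0017, 0.1721]
tool_rot: [-0.091, 0.996, 0.0, -0.002]
ft_force: [-0.4, -0.8, -1.2]
grip_width: 0.0417
grasp_force: 60.8
```

```bash
python3 -c "
from h import *
np.set_printoptions(precision=4,suppress=True)
for i in range(4): camera('wrist');print(bot.get_obs()['eef_pos'])
c=camera('wrist');b=camera('side');pickle.dump((c,b),open('w3.pkl','wb'))
ia=cv2.resize(c['image'][60:340,170:450],None,fx=1.5,fy=1.5);ib=cv2.resize(b['image'][180:285,200:290],None,fx=4,fy=4)
cv2.imwrite('pics/p.png',np.hstack([ia[:420],ib[:420]])[:,:,::-1])
to(.439,.001,.092,190)"
```

```text
[0.4406 0.0027 0.1724]
[0.4411 0.0033 0.1727]
[0.4414 0.0037 0.173 ]
[0.4416 0.0039 0.1733]
shift [ 3.3 -2.4 81.6] twist 0.7 yaw -169.3 5.2833 [0.4418 0.004  0.1736]
```

View pics/p.png

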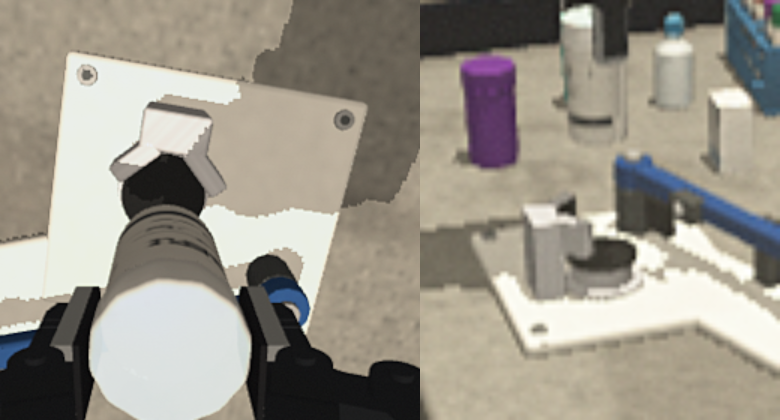

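The pot hangs upright above the pedestal. Wrist crop: cap centre (169,350), pedestal edge just beyond the bottom. Side crop: pot bottom (597,137), pedestal (600,250).

```bash
python3 -c "
from h import *
np.set_printoptions(precision=4,suppress=True)
c,b=pickle.load(open('w3.pkl','rb'))
print('cap',onz(c,170+169/1.5,60+350/1.5,.202))
print('side bottom y=.003:')
e,d=ray(b,200+(597-420)/4,180+137/4); print(e+d*((.003-e[1])/d[1]))
camera('side');print(bot.get_obs()['eef_pos'])
print('ped side',onz(b,200+(600-420)/4,180+250/4,.035))
"
```

```text
cap [0.4373 0.0042 0.202 ]
side bottom y=.003:
[0.4405 0.003  0.1155]
[0.4418 0.0039 0.1737]
ped side [ 0.4384 -0.0003  0.035 ]
```

>>> carry_out(plan=[{"dx":-1,"dy":-3,"dz":20,"twist":0,"fingers":1},{"dx":-1,"dy":-3,"dz":45,"twist":0,"fingers":1},{"dx":-1,"dy":-3,"dz":65,"twist":0,"fingers":1},{"dx":-1,"dy":-3,"dz":74,"twist":0,"fingers":1},{"dx":-1,"dy":-3,"dz":76,"twist":0,"fingers":1}])

```text
clock: 5.75
eef_pos: [0.4417, 0.0007, 0.0962]
tool_rot: [-0.093, 0.996, 0.0, -0.002]
ft_force: [-0.1, 0.4, 0.1]
grip_width: 0.0419
grasp_force: 60.8
```

>>> carry_out(plan=[{"dx":0,"dy":0,"dz":0,"twist":0,"fingers":1},{"dx":0,"dy":0,"dz":0,"twist":0,"fingers":1},{"dx":0,"dy":0,"dz":0,"twist":0,"fingers":1},{"dx":0,"dy":0,"dz":0,"twist":0,"fingers":1},{"dx":0,"dy":0,"dz":0,"twist":0,"fingers":1}])

```text
clock: 6.17
eef_pos: [0.4439, 0.0001, 0.0988]
tool_rot: [-0.092, 0.996, -0.0, 0.001]
ft_force: [-1.3, 0.3, 0.1]
grip_width: 0.0414
grasp_force: 60.8
```

```bash
python3 -c "
from h import *
b=camera('side');c=camera('wrist')
ib=cv2.resize(b['image'][180:280,210:310],None,fx=4,fy=4);ia=cv2.resize(c['image'][60:340,170:450],None,fx=1.4286,fy=1.4286)
cv2.imwrite('pics/q.png',np.hstack([ia[:400,:400],ib])[:,:,::-1])
to(.439,.001,.092,190)"
```

```text
shift [4.4 1.7 6.5] twist 0.6 yaw -169.4 6.2667 [4.436e-01 1.000e-04 9.850e-02]
```

View pics/q.png

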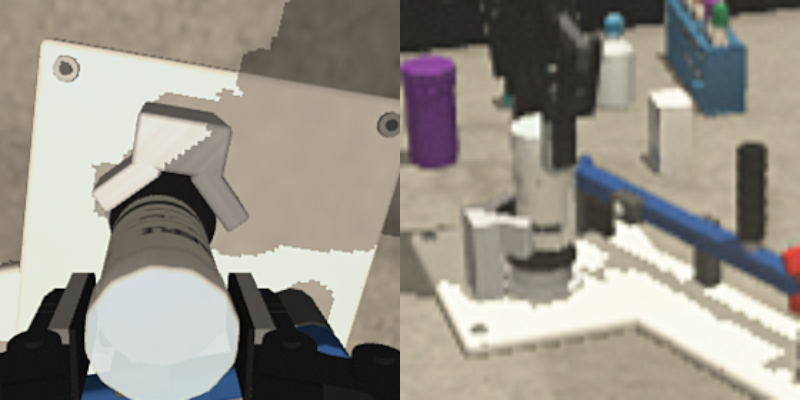

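The pot sits just above the pedestal disc, 1-2 mm toward +x (side crop: pot axis 546, pedestal centre 542). I'll correct that and lower to contact.

>>> carry_out(plan=[{"dx":2,"dy":1,"dz":2,"twist":0,"fingers":1},{"dx":2,"dy":1,"dz":4,"twist":0,"fingers":1},{"dx":2,"dy":1,"dz":5,"twist":0,"fingers":1},{"dx":2,"dy":1,"dz":5,"twist":0,"fingers":1},{"dx":2,"dy":1,"dz":5,"twist":0,"fingers":1}])

```text
clock: 6.68
eef_pos: [0.4409, 0.0007, 0.0927]
tool_rot: [-0.092, 0.996, 0.0, -0.0]
ft_force: [-0.2, 0.4, 0.0]
grip_width: 0.0415
grasp_force: 60.8
```

>>> carry_out(plan=[{"dx":0,"dy":0,"dz":1,"twist":0,"fingers":1},{"dx":0,"dy":0,"dz":1,"twist":0,"fingers":1},{"dx":0,"dy":0,"dz":1.5,"twist":0,"fingers":1},{"dx":0,"dy":0,"dz":1.5,"twist":0,"fingers":1},{"dx":0,"dy":0,"dz":1.5,"twist":0,"fingers":1}])

```text
clock: 7.1
eef_pos: [0.4411, 0.0007, 0.0914]
tool_rot: [-0.092, 0.996, -0.0, -0.0]
ft_force: [-0.6, 0.5, -1.1]
grip_width: 0.0417
grasp_force: 60.8
```

>>> carry_out(plan=[{"dx":0,"dy":0,"dz":0.5,"twist":0,"fingers":1},{"dx":0,"dy":0,"dz":1,"twist":0,"fingers":1},{"dx":0,"dy":0,"dz":1.5,"twist":0,"fingers":1},{"dx":0,"dy":0,"dz":1.5,"twist":0,"fingers":1},{"dx":0,"dy":0,"dz":1.5,"twist":0,"fingers":1}])

```text
clock: 7.52
eef_pos: [0.4417, 0.0008, 0.0909]
tool_rot: [-0.092, 0.996, 0.0, 0.001]
ft_force: [-1.7, 0.3, 6.3]
grip_width: 0.0416
grasp_force: 61.5
```

>>> carry_out(plan=[{"dx":0,"dy":0,"dz":0,"twist":0,"fingers":-0.2},{"dx":0,"dy":0,"dz":0,"twist":0,"fingers":-0.6},{"dx":0,"dy":0,"dz":0,"twist":0,"fingers":-1},{"dx":0,"dy":0,"dz":0,"twist":0,"fingers":-1},{"dx":0,"dy":0,"dz":0,"twist":0,"fingers":-1}])

```text
clock: 7.93
eef_pos: [0.4409, 0.0007, 0.0898]
tool_rot: [-0.092, 0.996, 0.0, -0.0]
ft_force: [0.5, -0.1, 0.5]
grip_width: 0.0852
grasp_force: 0.0
```

>>> carry_out(plan=[{"dx":0,"dy":0,"dz":-10,"twist":0,"fingers":-1},{"dx":0,"dy":0,"dz":-35,"twist":0,"fingers":-1},{"dx":0,"dy":0,"dz":-70,"twist":0,"fingers":-1},{"dx":0,"dy":0,"dz":-110,"twist":0,"fingers":-1},{"dx":0,"dy":0,"dz":-130,"twist":0,"fingers":-1}])

```text
clock: 8.35
eef_pos: [0.4426, 0.0007, 0.224]
tool_rot: [-0.092, 0.996, -0.0, 0.003]
ft_force: [0.8, 0.3, -0.9]
grip_width: 0.0853
grasp_force: 0.0
```

```bash
python3 -c "
from h import *
camera('wrist');camera('wrist');b=camera('side');c=camera('wrist');pickle.dump((c,b),open('w4.pkl','wb'))
ib=cv2.resize(b['image'][180:280,210:310],None,fx=4,fy=4);ia=cv2.resize(c['image'],None,fx=.9524,fy=.9524)
cv2.imwrite('pics/r.png',np.hstack([ia[:400,130:530],ib])[:,:,::-1])
to(.552,-.099,.22,180)"
```

```text
shift [-9.060e+01 -1.184e+02  1.000e-01] twist 10.6 yaw -169.4 8.55 [0.4412 0.0007 0.22  ]
```

View pics/r.png

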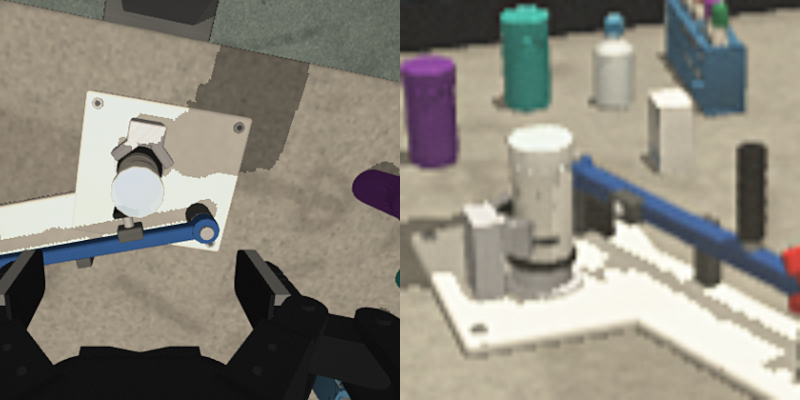

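The pot stands upright on the pedestal, clear of the V and pad (wrist crop cap centre (137,190); side crop pot axis 541 over pedestal 541). Now the catch.

```bash
cat >> h.py <<'E'
H=np.array([.4822,.0768]);PSI=.024
def lev(u,n,q=0):  # u past hinge along lever at angle q (m), n toward robot
    a=-np.pi/2+.35-q+PSI; return H+u*np.array([np.cos(a),np.sin(a)])+n*np.array([np.sin(a),-np.cos(a)])
E
python3 -c "
from h import *
c,b=pickle.load(open('w4.pkl','rb'))
print('pot',onz(c,280.3,199.5,.119))
d=pickle.load(open('c0.pkl','rb'))
print('jar',onz(d['scene'],387,178,.046))
w=pickle.load(open('w1.pkl','rb'))
for n,c in [('w',w),('s',d['scene']),('d',d['side'])]:
  im=c['image'].astype(int);m=(im[:,:,0]>130)&(im[:,:,1]<60)&(im[:,:,2]<60);v,u=np.nonzero(m);k=(u>280)&(u<330) if n!='d' else u>300
  print(n,u[k].min(),u[k].max(),v[k].min(),v[k].max(),u[k].mean(),v[k].mean())
print('grip',lev(.19,0),'tab',lev(.252,.019))
a=lev(.19+.033,.022);to(*a,.20,111.4)
a=lev(.19+.033,.022);to(*a,.078,111.4)"
```

```text
pot [ 0.43786509 -0.00079912  0.119     ]
jar [ 0.40756908 -0.32685864  0.046     ]
w 281 300 338 361 290.3666666666667 351.6933333333333
s 306 312 163 165 308.8 164.0
d 308 314 242 258 311.0 250.125
grip [ 0.55161495 -0.10006595] tab [ 0.55657955 -0.1647216 ]
shift [ -74.6 -155.9   20.1] twist 79.2 yaw -169.4 8.55 [0.4412 0.0007 0.22  ]
shift [ -74.5 -155.9  142.1] twist 79.2 yaw -169.4 8.55 [0.4412 0.0007 0.22  ]
```

>>> carry_out(plan=[{"dx":-15,"dy":-31,"dz":0,"twist":7,"fingers":0},{"dx":-30,"dy":-62,"dz":0,"twist":14,"fingers":1},{"dx":-45,"dy":-94,"dz":0,"twist":21,"fingers":1},{"dx":-60,"dy":-125,"dz":0,"twist":28,"fingers":1},{"dx":-74,"dy":-155,"dz":0,"twist":35,"fingers":1}])

```text
clock: 8.97
eef_pos: [0.5419, -0.1392, 0.2173]
tool_rot: [0.214, 0.977, 0.0, -0.002]
ft_force: [1.3, 0.8, -0.3]
grip_width: 0.0257
grasp_force: 0.0
```

>>> carry_out(plan=[{"dx":0,"dy":0,"dz":0,"twist":7,"fingers":1},{"dx":0,"dy":0,"dz":0,"twist":14,"fingers":1},{"dx":0,"dy":0,"dz":0,"twist":21,"fingers":1},{"dx":0,"dy":0,"dz":0,"twist":28,"fingers":1},{"dx":0,"dy":0,"dz":0,"twist":35,"fingers":1}])

```text
clock: 9.38
eef_pos: [0.541, -0.1379, 0.2171]
tool_rot: [0.498, 0.867, -0.001, -0.003]
ft_force: [-0.1, 0.1, -0.2]
grip_width: -0.0
grasp_force: 0.0
```

>>> carry_out(plan=[{"dx":0,"dy":0,"dz":0,"twist":5,"fingers":1},{"dx":0,"dy":0,"dz":0,"twist":9,"fingers":1},{"dx":0,"dy":0,"dz":0,"twist":9,"fingers":1},{"dx":0,"dy":0,"dz":0,"twist":9,"fingers":1},{"dx":0,"dy":0,"dz":0,"twist":9,"fingers":1}])

```text
clock: 9.8
eef_pos: [0.5417, -0.1379, 0.2186]
tool_rot: [0.562, 0.827, -0.0, -0.001]
ft_force: [0.3, -0.1, -0.7]
grip_width: -0.0001
grasp_force: 0.0
```

```bash
cat >> h.py <<'E'
def rel(q=0):
    p=bot.get_obs()["eef_pos"];e=lev(1,0,q)-H;n=lev(0,1,q)-H;d=p[:2]-lev(.19,0,q)
    print("u,n,z rel grip mm",(d@e*1000).round(1),(d@n*1000).round(1),(p[2]*1000).round(1),"yaw",yaw().round(1),"F",bot.get_obs()["ft_force"].round(1),"t",bot.get_obs()["clock"])
E
python3 -c "
from h import *
rel();a=lev(.19+.033,.022);to(*a,.078,111.4)"
```

```text
u,n,z rel grip mm 31.5 23.1 218.6 yaw 111.7 F [ 0.3 -0.1 -0.7] t 9.8
shift [ -1.7   1.3 140.6] twist 0.3 yaw 111.7 9.8 [ 0.5417 -0.1379  0.2186]
```

>>> carry_out(plan=[{"dx":-2,"dy":1,"dz":38,"twist":0,"fingers":1},{"dx":-2,"dy":1,"dz":76,"twist":0,"fingers":1},{"dx":-2,"dy":1,"dz":108,"twist":0,"fingers":1},{"dx":-2,"dy":1,"dz":130,"twist":0,"fingers":1},{"dx":-2,"dy":1,"dz":140,"twist":0,"fingers":1}])

```text
clock: 10.22
eef_pos: [0.5409, -0.1388, 0.0757]
tool_rot: [0.562, 0.827, -0.001, -0.003]
ft_force: [-0.2, -0.1, -0.8]
grip_width: 0.0
grasp_force: 0.0
```

>>> carry_out(plan=[{"dx":0,"dy":0,"dz":0,"twist":0,"fingers":1},{"dx":-5,"dy":0,"dz":0,"twist":0,"fingers":1},{"dx":-10,"dy":0,"dz":0,"twist":0,"fingers":1},{"dx":-16,"dy":0,"dz":0,"twist":0,"fingers":1},{"dx":-22,"dy":0,"dz":0,"twist":0,"fingers":1}])

```text
clock: 10.63
eef_pos: [0.5537, -0.1608, 0.0819]
tool_rot: [0.562, 0.827, 0.001, 0.002]
ft_force: [-0.2, 1.1, 0.9]
grip_width: 0.0001
grasp_force: 0.4
```

```bash
python3 -c "
from h import *
rel()"
```

```text
u,n,z rel grip mm 57.3 20.3 81.9 yaw 111.6 F [-0.2  1.1  0.9] t 10.6333
```

>>> carry_out(plan=[{"dx":-6,"dy":-2,"dz":1,"twist":0,"fingers":1},{"dx":-12,"dy":-3,"dz":2,"twist":0,"fingers":1},{"dx":-18,"dy":-3,"dz":5,"twist":0,"fingers":1},{"dx":-24,"dy":-3,"dz":9,"twist":0,"fingers":1},{"dx":-30,"dy":-3,"dz":13,"twist":0,"fingers":1}])

```text
clock: 11.05
eef_pos: [0.561, -0.1881, 0.0734]
tool_rot: [0.562, 0.827, 0.002, 0.001]
ft_force: [-20.3, 6.8, 66.8]
grip_width: -0.0001
grasp_force: 33.9
```

```bash
python3 -c "
from h import *
rel()"
```

```text
u,n,z rel grip mm 85.4 23.5 73.4 yaw 111.6 F [-20.3   6.8  66.8] t 11.05
```

>>> carry_out(plan=[{"dx":0,"dy":0,"dz":-4,"twist":0,"fingers":1},{"dx":0,"dy":0,"dz":-7,"twist":0,"fingers":1},{"dx":0,"dy":0,"dz":-7,"twist":0,"fingers":1},{"dx":0,"dy":0,"dz":-7,"twist":0,"fingers":1},{"dx":0,"dy":0,"dz":-7,"twist":0,"fingers":1}])

```text
clock: 11.47
eef_pos: [0.5613, -0.1901, 0.0753]
tool_rot: [0.562, 0.827, -0.0, 0.002]
ft_force: [-1.3, -0.4, 10.6]
grip_width: -0.0001
grasp_force: 5.7
```

```bash
python3 -c "
from h import *
rel()
c=camera('side');im=c['image'].astype(int);m=(im[:,:,0]>110)&(im[:,:,1]<60)&(im[:,:,2]<60);v,u=np.nonzero(m);k=u>280
print(u[k].min(),u[k].max(),v[k].min(),v[k].max(),u[k].mean(),v[k].mean())
for w in(62,86,128): 
  for z in(.045,.071,.089,.1):print(w,z,proj(c,(*lev(.19+w/1000,.019),z)).round(1))"
```

```text
u,n,z rel grip mm 87.4 23.9 75.3 yaw 111.6 F [-1.3 -0.4 10.6] t 11.4667
281 327 172 264 314.55913978494624 246.95698924731184
62 0.045 [308.7 259.3]
62 0.071 [308.9 249.7]
62 0.089 [309.  242.9]
62 0.1 [309.  238.7]
86 0.045 [315.6 262.8]
86 0.071 [315.8 253.1]
86 0.089 [316.  246.2]
86 0.1 [316.1 242. ]
128 0.045 [328.3 269.3]
128 0.071 [328.6 259.3]
128 0.089 [328.8 252.3]
128 0.1 [329. 248.]
```

>>> carry_out(plan=[{"dx":0,"dy":0,"dz":-4,"twist":0,"fingers":1},{"dx":-5,"dy":0,"dz":-4,"twist":0,"fingers":1},{"dx":-10,"dy":0,"dz":-4,"twist":0,"fingers":1},{"dx":-15,"dy":0,"dz":-4,"twist":0,"fingers":1},{"dx":-20,"dy":0,"dz":-4,"twist":0,"fingers":1}])

```text
clock: 11.93
eef_pos: [0.5674, -0.2079, 0.0769]
tool_rot: [0.562, 0.827, -0.0, -0.001]
ft_force: [-0.8, 0.3, 0.4]
grip_width: -0.0001
grasp_force: 0.2
```

```bash
cat >> h.py <<'E'
def red():
    c=camera('side');im=c['image'].astype(int);m=(im[:,:,0]>110)&(im[:,:,1]<60)&(im[:,:,2]<60);m[:230]=0;m[:,:295]=0
    for r in range(230,275):
        u=np.nonzero(m[r])[0]
        if len(u):print(r,u.min(),u.max())
E
python3 -c "
from h import *
rel();red()"
```

```text
u,n,z rel grip mm 106.1 24.7 76.9 yaw 111.6 F [-0.8  0.3  0.4] t 11.9333
254 329 330
255 315 329
256 315 328
257 315 325
258 316 325
259 316 322
260 316 322
261 315 320
262 316 320
263 316 320
264 317 317
```

>>> carry_out(plan=[{"dx":-4,"dy":0,"dz":0,"twist":0,"fingers":1},{"dx":-8,"dy":0,"dz":0,"twist":0,"fingers":1},{"dx":-12,"dy":0,"dz":0,"twist":0,"fingers":1},{"dx":-14,"dy":0,"dz":0,"twist":0,"fingers":1},{"dx":-14,"dy":0,"dz":1,"twist":0,"fingers":1}])

```text
clock: 12.4
eef_pos: [0.5733, -0.2213, 0.0772]
tool_rot: [0.562, 0.827, -0.0, 0.001]
ft_force: [-0.5, 0.0, 1.9]
grip_width: -0.0001
grasp_force: 0.2
```

```bash
python3 -c "
from h import *
rel();red()"
```

```text
u,n,z rel grip mm 120.8 24.2 77.2 yaw 111.6 F [-0.5  0.   1.9] t 12.4
253 318 318
254 316 318
255 316 319
256 316 320
257 316 331
258 316 332
259 316 330
260 316 328
261 315 325
262 316 320
263 316 320
264 317 318
```

>>> carry_out(plan=[{"dx":0,"dy":0,"dz":1,"twist":0,"fingers":1},{"dx":0,"dy":0,"dz":2,"twist":0,"fingers":1},{"dx":0,"dy":0,"dz":3,"twist":0,"fingers":1},{"dx":0,"dy":0,"dz":3,"twist":0,"fingers":1},{"dx":0,"dy":0,"dz":3,"twist":0,"fingers":1}])

```text
clock: 12.87
eef_pos: [0.5733, -0.221, 0.076]
tool_rot: [0.562, 0.827, -0.0, 0.001]
ft_force: [-2.2, 0.0, 7.5]
grip_width: -0.0002
grasp_force: 4.0
```

>>> carry_out(plan=[{"dx":0,"dy":0,"dz":-20,"twist":0,"fingers":1},{"dx":0,"dy":0,"dz":-55,"twist":0,"fingers":1},{"dx":0,"dy":0,"dz":-90,"twist":0,"fingers":0},{"dx":20,"dy":4,"dz":-120,"twist":0,"fingers":-1},{"dx":50,"dy":10,"dz":-120,"twist":0,"fingers":-1}])

```text
clock: 13.28
eef_pos: [0.5676, -0.1731, 0.2013]
tool_rot: [0.564, 0.826, 0.002, 0.007]
ft_force: [1.6, 0.3, 1.9]
grip_width: 0.0356
grasp_force: 0.0
```

```bash
python3 -c "
from h import *
rel();red();a=lev(.19,0);to(*a,.195,111.4)"
```

```text
u,n,z rel grip mm 73.8 11.8 201.3 yaw 111.4 F [1.6 0.3 1.9] t 13.2833
255 316 320
256 316 320
257 316 331
258 317 332
259 316 330
260 316 328
261 316 325
262 317 321
263 316 320
264 317 318
shift [66.  11.9  3.5] twist 0.3 yaw 111.7 13.3333 [ 0.565  -0.1658  0.1985]
```

>>> carry_out(plan=[{"dx":30,"dy":6,"dz":3,"twist":0,"fingers":-1},{"dx":55,"dy":10,"dz":3,"twist":0,"fingers":-1},{"dx":66,"dy":12,"dz":3,"twist":0,"fingers":-1},{"dx":66,"dy":12,"dz":3,"twist":0,"fingers":-1},{"dx":66,"dy":12,"dz":3,"twist":0,"fingers":-1}])

```text
clock: 13.75
eef_pos: [0.5507, -0.1045, 0.1909]
tool_rot: [0.562, 0.827, -0.0, 0.0]
ft_force: [0.6, 0.2, -0.2]
grip_width: 0.0853
grasp_force: 0.0
```

```bash
python3 -c "
from h import *
camera('wrist');c=camera('wrist');rel()
print('pred griptop px',proj(c,(*lev(.19,0),.135)))
im=c['image'];g=im.astype(int).max(2)<45
v,u=np.nonzero(g[150:330,235:330]);print(np.bincount(v//10), [ (150+10*k, round(235+u[v//10==k].mean(),1)) for k in range(18) if (v//10==k).sum()>5])
b=camera('side');im=b['image'].astype(int);m=(im.max(2)<50)
for r in range(214,242,3): print(r,290+np.nonzero(m[r,290:306])[0])
for z in(.135,.071):print(proj(b,(*lev(.19,0),z)))
a=lev(.19,0);to(*a,.092,111.4)"
```

```text
u,n,z rel grip mm 4.9 2.7 190.8 yaw 111.5 F [-0.2 -0.5  0.1] t 13.85
pred griptop px [286.98492894 221.76444375]
[  0   0   0  37 207 248 268 236  38   0  43  74   1] [(180, np.float64(285.1)), (190, np.float64(285.1)), (200, np.float64(285.3)), (210, np.float64(285.5)), (220, np.float64(285.5)), (230, np.float64(285.6)), (250, np.float64(261.8)), (260, np.float64(260.9))]
214 []
217 [295 296 300]
220 [295 300]
223 [295 296 297 299 300]
226 [295 297 300]
229 [295 300]
232 [295 300]
235 [295 300]
238 [299 300]
241 []
[297.57650008 215.8209798 ]
[297.48598639 239.19864218]
shift [ 5.2  2.8 98.8] twist 0.1 yaw 111.5 13.9 [ 0.5509 -0.1058  0.1908]
```

>>> carry_out(plan=[{"dx":5,"dy":2.5,"dz":20,"twist":0,"fingers":-1},{"dx":5,"dy":2.5,"dz":50,"twist":0,"fingers":-1},{"dx":5,"dy":2.5,"dz":78,"twist":0,"fingers":-1},{"dx":5,"dy":2.5,"dz":95,"twist":0,"fingers":-1},{"dx":5,"dy":2.5,"dz":99,"twist":0,"fingers":-1}])

```text
clock: 14.32
eef_pos: [0.5485, -0.0998, 0.088]
tool_rot: [0.563, 0.827, -0.002, -0.003]
ft_force: [0.6, -0.5, 0.2]
grip_width: 0.0852
grasp_force: 0.0
```

>>> carry_out(plan=[{"dx":0,"dy":0,"dz":0,"twist":0,"fingers":-0.2},{"dx":0,"dy":0,"dz":0,"twist":0,"fingers":0.4},{"dx":0,"dy":0,"dz":0,"twist":0,"fingers":1},{"dx":0,"dy":0,"dz":0,"twist":0,"fingers":1},{"dx":0,"dy":0,"dz":0,"twist":0,"fingers":1}])

```text
clock: 14.73
eef_pos: [0.5521, -0.0994, 0.0934]
tool_rot: [0.562, 0.827, 0.001, 0.001]
ft_force: [-0.7, -0.5, 0.2]
grip_width: 0.0257
grasp_force: 0.0
```

>>> carry_out(plan=[{"dx":0,"dy":0,"dz":0,"twist":0,"fingers":1},{"dx":0,"dy":0,"dz":0,"twist":0,"fingers":1},{"dx":0,"dy":0,"dz":0,"twist":0,"fingers":1},{"dx":0,"dy":0,"dz":0,"twist":0,"fingers":1},{"dx":0,"dy":0,"dz":0,"twist":0,"fingers":1}])

```text
clock: 15.15
eef_pos: [0.5511, -0.0997, 0.0934]
tool_rot: [0.562, 0.827, -0.0, 0.001]
ft_force: [-1.9, -1.5, 5.7]
grip_width: 0.0168
grasp_force: 58.3
```

```bash
python3 -c "
from h import *
rel()
p0=lev(.19,0)
r=R.from_quat(bot.get_obs()['tool_rot']).as_matrix()
for q in(.05,.1,.15,.2,.25,.27,.3,.33,.35,.36): print(q,(r.T@np.append(lev(.19,0,q)-p0,0)*1000).round(1)[:2],lev(.19,0,q).round(4))"
```

```text
u,n,z rel grip mm -0.6 0.4 93.4 yaw 111.6 F [-1.9 -1.5  5.7] t 15.15
0.05 [ 0.3 -9.5] [ 0.5427 -0.1033]
0.1 [  1. -19.] [ 0.5336 -0.1061]
0.15 [  2.2 -28.4] [ 0.5244 -0.1085]
0.2 [  3.9 -37.7] [ 0.5151 -0.1103]
0.25 [  6. -47.] [ 0.5057 -0.1117]
0.27 [  7.  -50.7] [ 0.5019 -0.1122]
0.3 [  8.6 -56.1] [ 0.4962 -0.1127]
0.33 [ 10.4 -61.5] [ 0.4906 -0.113 ]
0.35 [ 11.7 -65.1] [ 0.4868 -0.1131]
0.36 [ 12.3 -66.9] [ 0.4849 -0.1132]
```

>>> carry_out(plan=[{"dx":0.1,"dy":-5,"dz":0,"twist":0,"fingers":1},{"dx":0.3,"dy":-10,"dz":0,"twist":0,"fingers":1},{"dx":0.7,"dy":-15,"dz":0,"twist":0,"fingers":1},{"dx":1.1,"dy":-20,"dz":0,"twist":0,"fingers":1},{"dx":1.7,"dy":-25,"dz":0,"twist":0,"fingers":1}])

```text
clock: 15.57
eef_pos: [0.5285, -0.1069, 0.0933]
tool_rot: [0.562, 0.827, 0.001, 0.002]
ft_force: [3.4, -0.2, 4.9]
grip_width: 0.0165
grasp_force: 58.6
```

>>> carry_out(plan=[{"dx":0.7,"dy":-5,"dz":0,"twist":0,"fingers":1},{"dx":1.6,"dy":-10,"dz":0,"twist":0,"fingers":1},{"dx":2.5,"dy":-15,"dz":0,"twist":0,"fingers":1},{"dx":3.5,"dy":-19,"dz":0,"twist":0,"fingers":1},{"dx":4.3,"dy":-22,"dz":0,"twist":0,"fingers":1}])

```text
clock: 15.98
eef_pos: [0.5066, -0.1111, 0.0933]
tool_rot: [0.562, 0.827, 0.001, 0.002]
ft_force: [4.6, 0.0, 5.1]
grip_width: 0.0167
grasp_force: 58.7
```

```bash
python3 -c "
from h import *
rel();rel(.25);o=bot.get_obs();d=o['eef_pos'][:2]-H;print(np.linalg.norm(d),'q',-np.pi/2+.35+PSI-np.arctan2(d[1],d[0]),o['grip_width'],o['grasp_force']);to(*lev(.19,0,.35),o['eef_pos'][2])"
```

```text
u,n,z rel grip mm -6.2 45.9 93.3 yaw 111.6 F [4.6 0.  5.1] t 15.9833
u,n,z rel grip mm -0.5 -1.0 93.3 yaw 111.6 F [4.6 0.  5.1] t 15.9833
0.18946800582618048 q 0.2449204594249934 0.016701069467357135 58.651628494262695
shift [  5.4 -19.2  -0.1] twist 0 yaw 111.6 15.9833 [ 0.5066 -0.1111  0.0933]
```

>>> carry_out(plan=[{"dx":1.2,"dy":-5,"dz":0,"twist":0,"fingers":1},{"dx":2.5,"dy":-10,"dz":0,"twist":0,"fingers":1},{"dx":4,"dy":-14,"dz":0,"twist":0,"fingers":1},{"dx":5,"dy":-18,"dz":0,"twist":0,"fingers":1},{"dx":5.5,"dy":-19,"dz":0,"twist":0,"fingers":1}])

```text
clock: 16.4
eef_pos: [0.4877, -0.1126, 0.0933]
tool_rot: [0.562, 0.827, 0.002, 0.003]
ft_force: [6.7, 1.6, 3.9]
grip_width: 0.0163
grasp_force: 58.6
```

```bash
cat >> h.py <<'E'
def q():
    o=bot.get_obs();d=o['eef_pos'][:2]-H;print("r",np.linalg.norm(d).round(4),'q',(-np.pi/2+.35+PSI-np.arctan2(d[1],d[0])).round(4),"F",o["ft_force"].round(1),o['grip_width'].round(4),"t",o["clock"])
E
python3 -c "
from h import *
q();to(*lev(.19,0,.35),.0933)"
```

```text
Traceback (most recent call last):
  File "h.py", line 38, in q
    o=bot.get_obs();d=o['eef_pos'][:2]-H;print("r",np.linalg.norm(d).round(4),'q',(-np.pi/2+.35+PSI-np.arctan2(d[1],d[0])).round(4),"F",o["ft_force"].round(1),o['grip_width'].round(4),"t",o["clock"])
                                                                                                                                                               ^^^^^^^^^^^^^^^^^^^^^
AttributeError: 'float' object has no attribute 'round'
```

>>> carry_out(plan=[{"dx":0.4,"dy":-1,"dz":0,"twist":0,"fingers":1},{"dx":0.8,"dy":-2,"dz":0,"twist":0,"fingers":1},{"dx":1.2,"dy":-3,"dz":0,"twist":0,"fingers":1},{"dx":1.2,"dy":-3,"dz":0,"twist":0,"fingers":1},{"dx":1.2,"dy":-3,"dz":0,"twist":0,"fingers":1}])

```text
clock: 16.82
eef_pos: [0.4853, -0.1127, 0.0933]
tool_rot: [0.562, 0.827, 0.002, 0.003]
ft_force: [7.2, -0.1, 4.0]
grip_width: 0.0166
grasp_force: 58.6
```

```bash
sed -i "s/o\['grip_width'\].round(4)/o['grip_width']/" h.py; python3 -c "
from h import *
q()"
```

```text
r 0.1895 q 0.3577 F [ 7.2 -0.1  4. ] 0.01662647637443662 t 16.8167
```

>>> carry_out(plan=[{"dx":0.4,"dy":-1,"dz":0,"twist":0,"fingers":1},{"dx":0.8,"dy":-2,"dz":0,"twist":0,"fingers":1},{"dx":1.2,"dy":-3,"dz":0,"twist":0,"fingers":1},{"dx":1.2,"dy":-3,"dz":0,"twist":0,"fingers":1},{"dx":1.2,"dy":-3,"dz":0,"twist":0,"fingers":1}])

```text
clock: 17.23
eef_pos: [0.4845, -0.1127, 0.0934]
tool_rot: [0.562, 0.827, 0.003, 0.005]
ft_force: [13.6, 1.0, -1.2]
grip_width: 0.0163
grasp_force: 58.6
```

```bash
python3 -c "
from h import *
q()"
```

```text
r 0.1895 q 0.3621 F [13.6  1.  -1.2] 0.016323369682006515 t 17.2333
```

>>> carry_out(plan=[{"dx":0,"dy":-1,"dz":0,"twist":0,"fingers":1},{"dx":0,"dy":-1,"dz":0,"twist":0,"fingers":1},{"dx":0,"dy":-1,"dz":0,"twist":0,"fingers":1},{"dx":0,"dy":-1,"dz":0,"twist":0,"fingers":1},{"dx":0,"dy":-1,"dz":0,"twist":0,"fingers":1}])

```text
clock: 17.65
eef_pos: [0.4842, -0.1128, 0.0935]
tool_rot: [0.562, 0.827, 0.004, 0.005]
ft_force: [14.2, 2.6, -4.0]
grip_width: 0.0165
grasp_force: 58.6
```

```bash
python3 -c "
from h import *
q();c=camera('scene');s=R.from_euler('z',PSI).as_matrix()@np.array([-.006,0,0])+[.439,.0005,0]
d=pickle.load(open('c0.pkl','rb'))['scene']
for z in(.119,.035):print(z,proj(c,s+[0,0,z]))
dif=np.abs(c['image'].astype(int)-d['image']).max(2)
im=c['image'].astype(int)
w=(im.min(2)>150).astype(np.uint8);u0,v0=proj(c,s+[0,0,.119]).astype(int)
print(im[v0-14:v0+34:3,u0-16:u0+17:3].mean(2).astype(int))
red();q()
for n,p in [('purple',(208,291)),('turq',(145,285)),('saline',(137,263)),('carton',(194,235)),('jar',(387,180))]:
  print(n,dif[p[1]-12:p[1]+12,p[0]-12:p[0]+12].mean().round(1))"
```

```text
r 0.1896 q 0.3632 F [14.2  2.6 -4. ] 0.016455993550487734 t 17.65
0.119 [295.58377713 213.77240044]
0.035 [294.22803217 235.2268604 ]
[[ 72 193 201 199 202 201 202 190 108  57  52]
 [ 67 198 202 204 199 200 153  70  54  47  60]
 [ 69 199 201 202 191 105  60  52  46  94 105]
 [114 201 196 140 131 146 135  83 158 108 107]
 [173 187 118 165 179 180 182 180 121  97  84]
 [155  82 106 181 185 187 187 187 143  72  70]
 [ 87  78  89 182 188 189 191 185 130  72  71]
 [ 74  77  74 130 175 184 180 147  94  75  73]
 [ 58  48  58 105 113 114 111 101 119 101  74]
 [178  93  52 103 112 108 103  92 105 115 120]
 [156 121  55 105 107  92  84  85 101 117 131]
 [135 121  58 101 106  97  94  92 110 114 118]
 [134 108  58 103 114 117 112 109 114 114 110]
 [179 155  45  92  95  98  98 114 115 103  87]
 [201 149  92  69  90  89  86  98  94  85  85]
 [200 179 113 107  92  98  87  90  87  83  88]]
255 317 320
256 317 320
257 316 320
258 317 332
259 316 330
260 316 328
261 316 325
262 318 321
263 317 320
264 318 318
r 0.1896 q 0.3634 F [15.   2.8 -2.4] 0.016583290241311003 t 17.75
purple 12.0
turq 9.6
saline 9.3
carton 10.9
jar 16.7
```

```bash
python3 -c "
from workcell import job_done
print(job_done())"
```

```text
the job is handed in; nothing more can be done
None
```

The pot stands upright on the pedestal and pressed into the V. The catch is flipped over to its stop and the lever is pulled home with the grip still held. I handed the job in at about 18 s with no verdict shown. While flipping the catch, the fingers briefly pressed down with about 67 N at the wrist (limit 120 N).

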